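# Third hand at the bracket jig: shoot the stop bolt and press the bracket against it

### The arm

A 6-joint arm with a two-finger parallel gripper is mounted at the origin on a cart in front of the work surface, level with it; the furniture and walls round the work are solid. World frame = base frame: x ahead of the robot, y to its left, z up, the work surface at z = 0. Lengths are in m, angles in rad, forces in N, time in s.
With the tool pointing down it reaches from about 0.35 to 0.725 m from the base axis. Payload 4.3 kg.
Tool frame: the origin (TCP) lies on the front face of the gripper's body, between the roots of the fingers; the fingertips stand 73 mm ahead of it and the grasp point (between the pads) lies 54 mm ahead of it; z points along the fingers, y is the line along which they close (so a half turn about z gives the same grasp; the last joint's range is limited). The gripper opens to 85 mm and grips with 20 to 120 N. Pads are 22 mm wide; open, the fingers measure 114 mm over their backs; the gripper's body (76 mm by 85 mm) begins 54 mm behind the grasp point. The pads swing forward as they close: fully open they stand 13 mm farther back than shut.
Start: joints at [-1.259, 0.377, 0.081, 1.274, 0, 1.46], TCP at [0.235, -0.525, 0.304] pointing down, gripper open.
Joint ranges: [-2.72, 2.72], [-0.84, 1.66], [-1.02, 1.22], [-1.77, 2.12], [-1.37, 1.28], [-3.14, 3.14]. Speed limits (rad/s): [2.57, 2.57, 3.14, 3.14, 3.14, 3.14].

### API

Orientations are given as [roll, pitch, yaw] about the fixed x, y, z axes, in that order (R = Rz(yaw) Ry(pitch) Rx(roll)).
In Python, from station import robot gives the robot as it stands.
- The arm moves only by the tool move_arm, never from a script. Its arguments are lists of equal length, an entry for each row: "slide": the shift along the tool's x, y, z normalised to -1 to 1, where 1 is 0.04 m, a list of three; "delta_rot": the turn, a rotation vector about the tool's x, y, z normalised to -1 to 1, where 1 is 180 degrees, a list of three. In form: {"slide": [[tx, ty, tz], ...], "delta_rot": [[ax, ay, az], ...]}. A call has 1 to 8 rows; each row shifts and turns the commanded pose from where the row before left it, along the tool's axes as they then stand; what a row does not reach is not made up. A row lasts 1/12 s, in which the tool goes at most 41.7 mm and 7.16 degrees, less where a joint would pass 70% of its speed; a pose out of reach is approached as far as the arm can. A call with a number of a shift or a turn outside -1 to 1 is refused whole. A call with a gripper value outside its range is refused whole. "jaw" is the finger opening in mm, from 0 to 85.4, set as the call begins (left out, the last holds). The fingers move at their own pace and stop on an object; "newtons" is the grip in N (left out, the last holds). Time passes only in rows, so rows that do not move let the fingers close. It gives the time, the measured TCP pose, the force, the opening and the grip force at its end, in the units of the state.
- robot.get_state(): the state, without advancing time (a new reading comes with each control period).
- robot.read_camera(name): name is "scene" or "top" or "wrist"; returns the picture (400x640x3 uint8, red, green, blue); there is no depth.
- robot.camera_params(name): a dict with "K" (3x3 intrinsics, pixels), "R" (3x3) and "t" (3): a world point X has camera coordinates R X + t; the wrist camera has in their place "hand_eye" (4x4, takes a point from camera to tool coordinates, whose origin is the TCP and whose axes are the flange's). Camera axes: x right, y down, z forward; pixel columns grow to the right and rows downward; lengths in m; the calibration is good to about 2 mm. A picture is of the moment at which its call begins: read the wrist's pose just before it. camera_params takes no time and is no camera call.
- robot.hand_in(): hands the job in; it is judged then, once.
The state is a dict: "time": time; "qpos": joint angles; "joint_velocities": joint speeds; "effort": joint torques, N m; "tool_pos": TCP position; "eef_rot": TCP orientation; "contact_force": force on the tool from outside, world axes, zero at the start; "ft_torque": the same for the moment, N m; "finger_gap": opening from 0.0 (shut) to 1.0 (fully open); "grip_force": force on a finger pad.
Only numpy, scipy, OpenCV 4.12 (cv2) and the standard library are available. Lean on these libraries where they do the work, as an engineer would, in place of code of your own. Each camera call takes 0.05 s, during which the arm holds its last target. There are 200 camera calls.

### The job

Slide the jig's stop bolt all the way home into its keeper by its red knob, then take the angle bracket from the bench and lay it flat in the lane between the two rails, free end of the flat leg towards the bolt and upright leg nearest to you. Push it along the lane up against the bolt and finish while still holding it there with a steady push of about 12 N on the bolt, so that a colleague can drive the screws; do not ram the bolt with more than 40 N, and leave the screw bin, the ratchet and the pulley where they are.

Things in the scene. Friction and masses are not known exactly. Their poses are not given: they have to be found in the camera images.
- jig: Fixed assembly jig: aluminium plate 14 mm thick, x -130 to +40, y -65 to +135 mm. Origin at bench height, on the lane's centre line, straight below the front face of the stop bolt; x runs along the lane away from the robot (yaw within 0.2 rad of straight ahead), y left across it, z up. Flush in its top lies a dark steel cross-bar, the workpiece, x -58 to -4, y -95 to +155 mm.
- stop_bolt: The stop bolt: square steel bar 16 mm (along the lane) x 12 mm high, 103 mm long, crossing the lane 1.5 mm above the bed. When home, its rigid flat front face at the jig's x = 0 closes the far end of the lane. Its origin is the jig's origin when fully drawn back and moves with it along the jig's -y. Stays where it is left; about 3 N of friction.
- bolt_knob (a point): Centre of the top of the bolt's red knob: upright, 18 mm diameter, 23 mm tall, top 60 mm above the bench; its 7 mm stem comes out of the guide, whose top is 31.5 mm above the bench. In the jig's frame at x = 8 mm and y = 107 mm fully drawn back (lane open), y = 52 mm fully home against its end stop, nose 11.5 mm deep in the keeper. Starts at y 95 to 107 mm.
- bracket: Loose steel angle bracket, about 0.11 kg, standing on its flat leg: 32 mm wide (x +-16), 70 mm long (y +-35), 4 mm thick. Upright leg at the y = -35 end (y -35 to -32), 32 mm wide, 50 mm tall, gripped from above across its 32 mm width. Origin: centre of the underside. In the jig its y axis points along the jig's x (yaw = jig yaw - 1.57). Starts on the bench within 0.6 rad of yaw -1.57.
- bracket_leg (a point): Middle of the top edge of the bracket's upright leg, 50 mm above the bracket's underside.
- screw_bin: Bystander: yellow open-fronted bin with screws, 169 x 104 x 72 mm, behind the jig on the right. Origin at the centre of its underside. Right of it a tall fixed black case fills x 0.44 to 0.83, y -0.24 to -0.55 m up to 0.35 m: go round in front of it. A fixed green arbor press, 0.45 m tall, stands behind the jig on the left, beyond x 0.62 m.
- ratchet: Bystander: ratchet with a black handle, 188 mm long, 25 mm high, left of the jig. Origin at the centre of its underside.
- pulley: Bystander: white pulley, 60 mm diameter, 24 mm high, behind the jig. Origin at the centre of its underside.
- lane_home (a point): Point on the jig's bed (top of the plate, 14 mm above the bench) at the jig's x = -35 mm, y = 0: here the bracket's origin lies when it touches the bolt. The lane is 38 mm wide between two steel rails at x -112 to -10 mm, each 14 mm thick, tops 8 mm above the bed, with 3.5 mm 45 degree chamfers on the inner top edges. Its axes are the jig's.
- keeper (a point): Middle of the mouth of the grey keeper, at the jig's x = 8, y = -21 mm. The keeper (y -48 to -21 mm, right of the lane) and the grey guide of the bolt (y +22 to +128 mm, left) both reach from x -7 to +37 mm and up to 17.5 mm above the bed.
Not all that is in view belongs to the job. What is shaped like the bracket but purple is not meant.

How it is judged:
On the way, in this order (a step that is already met when the one before it is completed fails the run):
1. the stop bolt is home in its keeper (y of bolt_knob in the frame of jig below 0.057 m), for 0.2 s.
2. the bracket lies in the lane with the bolt still home (y of bolt_knob in the frame of jig below 0.057 m and z of bracket in the frame of jig below 0.018 m and y of bracket in the frame of jig between -0.006 and 0.006 m and x of bracket in the frame of jig between -0.11 and -0.03 m), for 0.1 s.
At the end, for the whole second after the job is handed in: Bolt home (within 5 mm); bracket flat on the bed (3 mm, 0.06 rad), in the lane (5 mm, 0.1 rad), upright leg on the robot's side, free end on the bolt (3 mm), at rest, held by the fingers and pressing on the bolt with 6 to 20 N for the last second; bin, ratchet, pulley within 20 mm (y of bolt_knob in the frame of jig below 0.057 m and x of bracket in the frame of jig between -0.038 and -0.032 m and y of bracket in the frame of jig between -0.005 and 0.005 m and z of bracket in the frame of jig between 0.012 and 0.017 m and x of bracket_leg in the frame of jig below -0.06 m and angle between the y axis of bracket and the x axis of jig, either way round below 0.1 rad and angle between bracket's own z axis and vertical below 0.06 rad and contact force between bracket and stop_bolt between 6 and 20 N and contact force between the fingers and bracket above 2 N and linear speed of bracket below 0.01 m/s and distance of each of screw_bin, ratchet, pulley from where it was at the start of the episode below 0.02 m); the arm keeps its last pose, push and grip.
It fails at once if the bracket is rammed against the bolt with more than 40 N (contact force between bracket and stop_bolt above 40 N).
It fails at once if a bystander (screw bin, ratchet, pulley) is pushed more than 20 mm (distance of any of screw_bin, ratchet, pulley from where it was at the start of the episode above 0.02 m).
It also fails if it takes over 67 s, if anything falls off the work surface, if the arm or the gripper's body presses on something with over 40 N, if the wrist force passes 120 N, or if a joint passes its speed limit or range.

## Working session

There is one attempt and no reset: what is moved stays moved. The work goes in short steps, Python scripts to look and compute and a tool call to move; the robot and the scene stay as the last step left them, time stands still between calls to the robot, and variables do not carry over. Pictures are saved under pics/ and viewed, at most 10 in all, crops included, and the job is handed in when it is done.

Besides the shell and the picture viewer there is one more tool, called by a JSON object that holds its "api" and its "payload", one argument or row to a line. move_arm: Moves the arm, as the interface text tells. Its arguments: {"type":"object","properties":{"slide":{"type":"array"},"delta_rot":{"type":"array"},"jaw":{"type":"number"},"newtons":{"type":"number"}},"required":["slide","delta_rot"]}

```bash
ls; mkdir -p pics
python3 - <<'E'
from station import robot
import cv2
s=robot.get_state();print({k:s[k] for k in('time','tool_pos','eef_rot','contact_force','finger_gap')})
for n in('scene','top'):
    cv2.imwrite(f'pics/{n}0.png',robot.read_camera(n)[:,:,::-1])
    p=robot.camera_params(n);print(n,p)
print(robot.camera_params('wrist'))
E
```

```text
pics
{'time': 0.0, 'tool_pos': array([ 0.23524827, -0.52412387,  0.30295446]), 'eef_rot': array([-3.13956883e+00, -2.03800261e-04,  4.21789472e-01]), 'contact_force': array([-0.36030639, -0.48534848, -0.18311471]), 'finger_gap': 1.001361176008324}
scene {'K': array([[425.91114652,   0.        , 316.77993553],
       [  0.        , 425.91114652, 203.08354112],
       [  0.        ,   0.        ,   1.        ]]), 'R': array([[-0.66242771, -0.74910185, -0.00599556],
       [-0.44347941,  0.39859219, -0.80277661],
       [ 0.60375123, -0.52912256, -0.59624976]]), 't': array([0.2817147 , 0.34660294, 1.12055669])}
top {'K': array([[435.22565156,   0.        , 318.31054937],
       [  0.        , 435.22565156, 195.01632893],
       [  0.        ,   0.        ,   1.        ]]), 'R': array([[ 0.02322914, -0.99972199,  0.00404242],
       [-0.9973297 , -0.02345322, -0.06916222],
       [ 0.0692378 , -0.00242505, -0.99759724]]), 't': array([-0.13616816,  0.55657985,  1.2752122 ])}
{'K': array([[338.57671303,   0.        , 319.53589564],
       [  0.        , 338.57671303, 198.27374848],
       [  0.        ,   0.        ,   1.        ]]), 'hand_eye': array([[ 2.51295881e-04, -9.54357561e-01, -2.98666340e-01,
         7.58264448e-02],
       [ 9.99999968e-01,  2.42442478e-04,  6.66933567e-05,
         8.63931951e-04],
       [ 8.76009851e-06, -2.98666347e-01,  9.54357592e-01,
        -6.96903514e-02],
       [ 0.00000000e+00,  0.00000000e+00,  0.00000000e+00,
         1.00000000e+00]])}
```

View pics/top0.png

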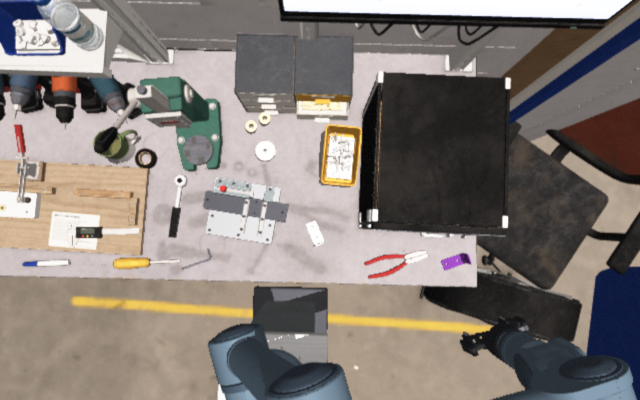

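View pics/scene0.png

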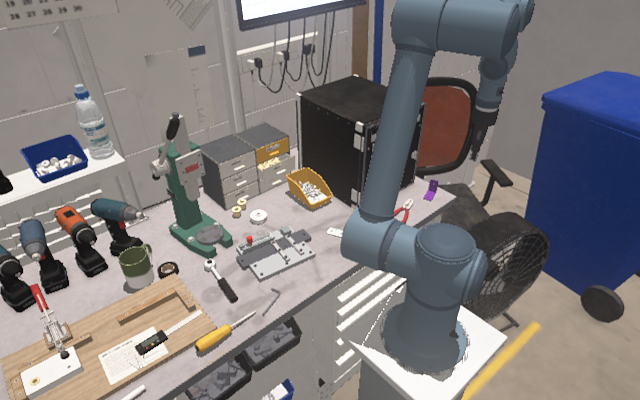

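The top view shows the jig at about (245,210), with its red knob at (223,188). Bracket candidates are the pale piece at (315,233) and the purple piece at (456,262). I take the pale one, because the purple one is ruled out by the description. Red plier handles at (390,268) could also be confused with the knob, but they aren't on the jig.

```bash
cat > h.py <<'E'
import numpy as np,cv2
from scipy.spatial.transform import Rotation as Ro
from station import robot
def cam(n):
    p=robot.camera_params(n)
    if n!='wrist': return p['K'],p['R'],p['t']
    s=robot.get_state();T=np.eye(4);T[:3,:3]=Ro.from_euler('xyz',s['eef_rot']).as_matrix();T[:3,3]=s['tool_pos']
    M=np.linalg.inv(T@p['hand_eye']);return p['K'],M[:3,:3],M[:3,3]
def ray(c,uv,z):
    K,R,t=c;d=R.T@np.linalg.inv(K)@np.array([uv[0],uv[1],1.]);o=-R.T@t
    return o+d*(z-o[2])/d[2]
def proj(c,X):
    K,R,t=c;p=K@(R@np.asarray(X)+t);return p[:2]/p[2]
def red(im):
    h=cv2.cvtColor(im,cv2.COLOR_RGB2HSV);return ((((h[...,0]<6)|(h[...,0]>174))&(h[...,1]>150)&(h[...,2]>80))*255).astype(np.uint8)
def blobs(m,amin=8):
    n,l,s,c=cv2.connectedComponentsWithStats(m);return [(c[i].round(1),s[i].tolist()) for i in range(1,n) if s[i][4]>=amin]
E
python3 - <<'E'
from h import *
im=cv2.imread('pics/top0.png');rgb=im[:,:,::-1].copy();c=cam('top')
print('red',[(b[0],b[1][4],ray(c,b[0],.055).round(4)) for b in blobs(red(rgb)) if 190<b[0][0]<300])
m=((rgb.min(2)>225)*255).astype(np.uint8);
m2=np.zeros_like(m);m2[215:252,300:330]=m[215:252,300:330]
for b in blobs(m2):print('br',b,ray(c,b[0],.004))
cn=max(cv2.findContours(m2,0,2)[0],key=cv2.contourArea);print(cv2.minAreaRect(cn),[ray(c,q,.004)[:2].round(4) for q in cv2.boxPoints(cv2.minAreaRect(cn))])
for q in [(206,238),(271,243),(280,186),(213,178),(265,150),(340,155),(178,205)]:print(q,ray(c,q,.014).round(3))
cv2.imwrite('pics/c1.png',cv2.resize(im[165:265,195:335],None,fx=5.7,fy=5.7,interpolation=cv2.INTER_CUBIC))
E
```

```text
red [(array([222.6, 188.1]), 25, array([0.5707, 0.1543, 0.055 ]))]
br (array([314.6, 232.9]), [306, 221, 18, 25, 263]) [ 0.44681748 -0.11470067  0.004     ]
((314.7000427246094, 232.90000915527344), (24.59674835205078, 11.180339813232422), 63.43495178222656) [array([ 0.4715, -0.0829]), array([ 0.4871, -0.1125]), array([ 0.4222, -0.147 ]), array([ 0.4067, -0.1174])]
(206, 238) [0.424 0.207 0.014]
(271, 243) [0.414 0.014 0.014]
(280, 186) [ 0.584 -0.008  0.014]
(213, 178) [0.604 0.193 0.014]
(265, 150) [0.692 0.04  0.014]
(340, 155) [ 0.682 -0.186  0.014]
(178, 205) [0.52  0.294 0.014]
```

View pics/c1.png

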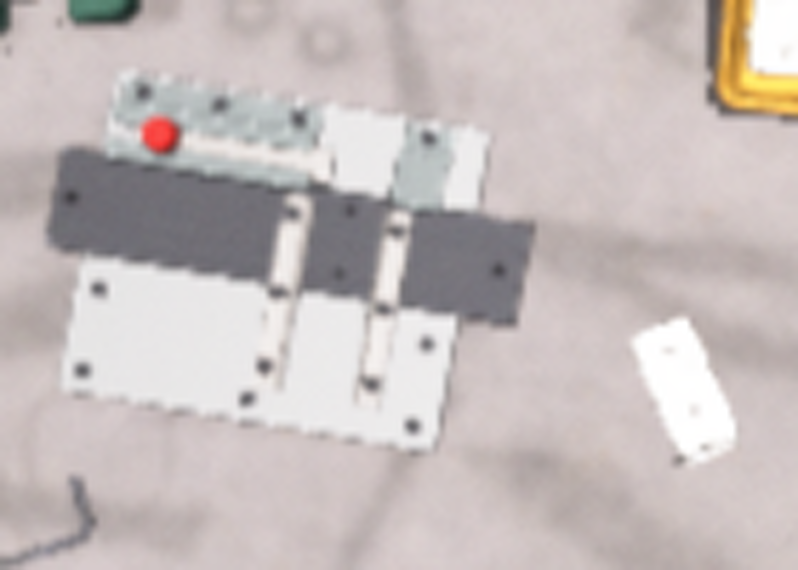

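The crop shows the knob at (160,135), the lane between the two pale rails, and the white bracket at (685,392). Its upright end is lower, towards the robot, and it measures about 70 x 33 mm, as described. I'll move to a viewpoint over the jig, going round in front of the case.

{"api": "move_arm", "payload": {
  "slide": [
    [0.47,-0.56,0],
    [0.47,-0.56,0],
    [0.47,-0.56,0],
    [0.47,-0.56,0],
    [0.47,-0.56,0],
    [0.47,-0.56,0],
    [0.47,-0.56,0],
    [0.47,-0.56,0]
  ],
  "delta_rot": [
    [0,0,0],
    [0,0,0],
    [0,0,0],
    [0,0,0],
    [0,0,0],
    [0,0,0],
    [0,0,0],
    [0,0,0]
  ],
  "jaw": 50
}}

```text
time: 0.77
tool_pos: [0.2992, -0.2979, 0.3035]
eef_rot: [-3.141, 0.0, 0.421]
contact_force: [1.0, 0.4, 0.7]
finger_gap: 0.587
grip_force: 0.0
```

{"api": "move_arm", "payload": {
  "slide": [
    [0.79,-0.77,0],
    [0.79,-0.77,0],
    [0.79,-0.77,0],
    [0.79,-0.77,0],
    [0.79,-0.77,0],
    [0.79,-0.77,0],
    [0.79,-0.77,0],
    [0.79,-0.77,0]
  ],
  "delta_rot": [
    [0,0,0],
    [0,0,0],
    [0,0,0],
    [0,0,0],
    [0,0,0],
    [0,0,0],
    [0,0,0],
    [0,0,0]
  ]
}}

```text
time: 1.43
tool_pos: [0.4217, 0.0126, 0.3037]
eef_rot: [3.141, 0.0, 0.422]
contact_force: [-0.1, -1.1, -0.1]
finger_gap: 0.584
grip_force: 0.0
```

{"api": "move_arm", "payload": {
  "slide": [
    [0,0,0],
    [0,0,0],
    [0,0,0],
    [0,0,0],
    [0,0,0],
    [0,0,0],
    [0,0,0],
    [0,0,0]
  ],
  "delta_rot": [
    [0,0,-0.039],
    [0,0,-0.039],
    [0,0,-0.039],
    [0,0,-0.039],
    [0,0,-0.039],
    [0,0,-0.039],
    [0,0,-0.039],
    [0,0,-0.039]
  ]
}}

```text
time: 2.1
tool_pos: [0.4214, 0.0105, 0.3035]
eef_rot: [-3.141, 0.0, 1.408]
contact_force: [-0.3, 0.1, 1.2]
finger_gap: 0.582
grip_force: 0.0
```

{"api": "move_arm", "payload": {
  "slide": [
    [0,0,0],
    [0,0,0],
    [0,0,0],
    [0,0,0],
    [0,0,0],
    [0,0,0],
    [0,0,0],
    [0,0,0]
  ],
  "delta_rot": [
    [0,0,-0.039],
    [0,0,-0.039],
    [0,0,-0.039],
    [0,0,-0.039],
    [0,0,-0.039],
    [0,0,-0.039],
    [0,0,-0.039],
    [0,0,-0.039]
  ]
}}

```text
time: 2.77
tool_pos: [0.4214, 0.0105, 0.3035]
eef_rot: [-3.141, -0.001, 2.388]
contact_force: [0.5, -0.1, -0.3]
finger_gap: 0.587
grip_force: 0.0
```

{"api": "move_arm", "payload": {
  "slide": [
    [0,0,0],
    [0,0,0],
    [0,0,0],
    [0,0,0],
    [0,0,0],
    [0,0,0],
    [0,0,0]
  ],
  "delta_rot": [
    [0,0,-0.039],
    [0,0,-0.039],
    [0,0,-0.039],
    [0,0,-0.039],
    [0,0,-0.039],
    [0,0,0],
    [0,0,0]
  ]
}}

```text
time: 3.35
tool_pos: [0.4216, 0.0105, 0.3036]
eef_rot: [-3.142, -0.001, 2.992]
contact_force: [0.9, 0.6, -0.7]
finger_gap: 0.584
grip_force: 0.0
```

Run:
```python
from h import *
c=cam('wrist');rgb=robot.read_camera('wrist');cv2.imwrite('pics/w1.png',rgb[:,:,::-1])
np.save('w1cam.npy',np.hstack([c[0],c[1],c[2][:,None]]))
for b in blobs(red(rgb),30):print('red',b,ray(c,b[0],.05).round(4))
print(proj(c,[.447,-.115,.004]))
```

```text
red (array([ 16.4, 123.2]), [0, 112, 38, 26, 430]) [ 0.3307 -0.2638  0.05  ]
red (array([ 30.5, 167.7]), [0, 147, 62, 39, 725]) [ 0.3731 -0.2677  0.05  ]
red (array([471.8, 288.1]), [462, 278, 21, 21, 309]) [0.5719 0.1547 0.05  ]
[215.55670933 202.33260915]
```

View pics/w1.png

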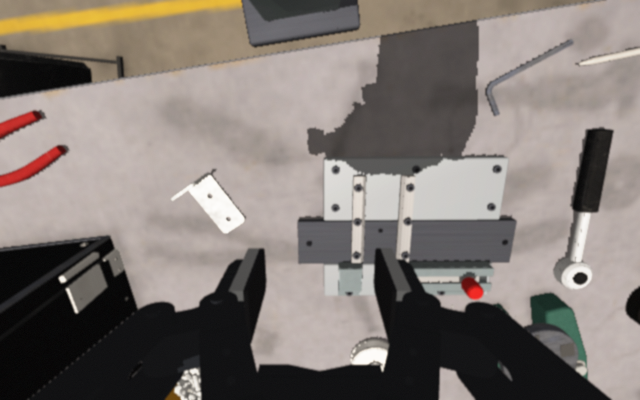

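The wrist view (rotated, so the robot side is at the top) shows the following:
- **Bar:** (298,219) to (515,263).
- **Rails:** columns at about 358 and 406.
- **Knob:** (472,288).
- **Bracket:** (215,202), with its upright leg towards the upper left, on the robot's side.

Next I fit the jig pose and the bracket pose.

Run:
```python
from h import *
a=np.load('w1cam.npy');c=(a[:,:3],a[:,3:6],a[:,6]);im=cv2.imread('pics/w1.png');h=cv2.cvtColor(im,cv2.COLOR_BGR2HSV)
v=h[...,2];sub=v[215:268,290:525]
m=np.zeros_like(v);m[210:272,290:525]=((v[210:272,290:525]>45)&(v[210:272,290:525]<125))*255
m=cv2.morphologyEx(m,cv2.MORPH_OPEN,np.ones((5,5),np.uint8))
bs=blobs(m,200);print('bar',bs)
# edges of bar by column: top/bottom transition
pts={'near':[],'far':[]}
for u in list(range(305,347))+list(range(370,398))+list(range(418,508)):
    col=np.where(m[:,u])[0]
    if len(col)>20:
        pts['near'].append(ray(c,(u,col[0]-.5),.014)[:2])
for k in ('near',):
    p=np.array(pts[k]);s,i=np.polyfit(p[:,1],p[:,0],1);print(k,'yaw',-np.arctan(s),np.std(p[:,0]-np.polyval((s,i),p[:,1])))
L=[];Rr=[]
for r in range(226,256):
    row=np.where(m[r])[0];L.append(ray(c,(row[0]-.5,r),.014)[:2]);Rr.append(ray(c,(row[-1]+.5,r),.014)[:2])
yaw=-np.arctan(s);ex=np.array([np.cos(yaw),np.sin(yaw)]);ey=np.array([-ex[1],ex[0]])
near=np.median(np.array(pts['near'])@ex);l=np.median(np.array(L)@ey);r=np.median(np.array(Rr)@ey)
print('len',r-l,'O from bar', ex*(near+.058)+ey*((l+r)/2-.030))
# plate near edge corners as check
O=ex*(near+.058)+ey*((l+r)/2-.030)
for uv in[(324,156),(507,156)]:
    q=ray(c,uv,.014)[:2]-O;print('plate corner jig',q@ex,q@ey)
k=ray(c,(472,288),.05)[:2]-O;print('knob jig',k@ex,k@ey)
# rails: bright stripes at z=.022, rows 180..215
for row in (190,235):print(row,[int(x) for x in v[row,345:425]])
for u in(352,365,400,413):
    q=ray(c,(u,240),.022)[:2]-O;print('rail',u,q@ex,q@ey)
# bracket
m2=np.zeros_like(v);m2[165:245,165:255]=(im[165:245,165:255].min(2)>222)*255
print(blobs(m2,30));cn=max(cv2.findContours(m2,0,2)[0],key=cv2.contourArea);print(cv2.minAreaRect(cn))
cv2.imwrite('pics/c2.png',np.hstack([cv2.resize(im[155:245,160:260],(400,360),interpolation=2),cv2.resize(im[200:300,290:400],(396,360),interpolation=2)]))
```

```text
bar [(array([325.9, 242.9]), [298, 221, 64, 48, 2374]), (array([381.3, 242.2]), [363, 220, 38, 52, 1434]), (array([460.4, 243.1]), [410, 220, 106, 49, 4799])]
near yaw -0.14336388305561135 0.0003039121274710427
len 0.24881480194850525 O from bar [0.55007758 0.06010735]
plate corner jig -0.1315986031943572 -0.06365581461314222
plate corner jig -0.13037953775661934 0.1321211472315141
knob jig 0.008002942785648778 0.09690017139136967
190 [216, 216, 216, 215, 215, 215, 206, 190, 186, 176, 146, 113, 93, 83, 90, 117, 153, 167, 148, 151, 172, 200, 211, 213, 213, 212, 212, 213, 213, 213, 213, 212, 212, 211, 211, 211, 211, 212, 211, 211, 211, 210, 210, 211, 210, 210, 210, 210, 210, 210, 210, 210, 209, 201, 176, 158, 177, 192, 195, 202, 204, 183, 147, 116, 97, 89, 103, 133, 170, 197, 207, 207, 207, 206, 207, 206, 206, 207, 206, 207]
235 [99, 99, 99, 99, 97, 98, 124, 178, 210, 218, 218, 221, 220, 219, 221, 216, 197, 172, 148, 118, 99, 97, 98, 97, 99, 98, 97, 98, 97, 97, 97, 97, 97, 98, 97, 97, 96, 97, 96, 96, 95, 95, 95, 96, 95, 95, 93, 96, 95, 94, 92, 97, 131, 170, 187, 191, 200, 211, 214, 215, 216, 216, 216, 217, 217, 194, 139, 97, 92, 92, 94, 93, 92, 92, 92, 92, 93, 92, 92, 92]
rail 352 -0.03712531965879931 -0.03233134480991793
rail 365 -0.037034968578651954 -0.017639492017580364
rail 400 -0.036791726295062714 0.021913768635589772
rail 413 -0.036701383107181906 0.036604338078367195
[(array([215.1, 203.7]), [172, 176, 72, 57, 1473])]
((208.1892852783203, 208.92271423339844), (62.6807975769043, 44.651641845703125), 51.842769622802734)
```

View pics/c2.png

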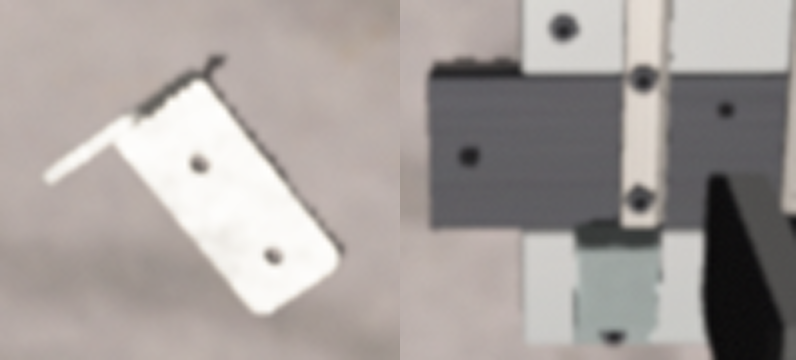

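The jig fit is consistent: bar length 249 mm against 250, plate corners within 2 mm, knob at x = 8.0 and y = 97 mm. The crop also confirms a white bracket with its upright leg on the robot side. Now to the knob.

{"api": "move_arm", "payload": {
  "slide": [
    [-0.39,0.51,0],
    [-0.39,0.51,0],
    [-0.39,0.51,0],
    [-0.39,0.51,0],
    [-0.39,0.51,0],
    [-0.39,0.51,0],
    [-0.39,0.51,0],
    [-0.39,0.51,0]
  ],
  "delta_rot": [
    [0,0,-0.002],
    [0,0,0],
    [0,0,0],
    [0,0,0],
    [0,0,0],
    [0,0,0],
    [0,0,0],
    [0,0,0]
  ]
}}

```text
time: 4.07
tool_pos: [0.5691, 0.1554, 0.3036]
eef_rot: [-3.141, -0.0, 2.999]
contact_force: [0.4, 0.4, 0.5]
finger_gap: 0.581
grip_force: 0.0
```

{"api": "move_arm", "payload": {
  "slide": [
    [0,0,0.5],
    [0,0,0.5],
    [0,0,0.5],
    [0,0,0.5],
    [0,0,0.5],
    [0,0,0],
    [0,0,0]
  ],
  "delta_rot": [
    [0,0,0],
    [0,0,0],
    [0,0,0],
    [0,0,0],
    [0,0,0],
    [0,0,0],
    [0,0,0]
  ]
}}

```text
time: 4.65
tool_pos: [0.5673, 0.1542, 0.2028]
eef_rot: [-3.14, -0.003, 3.0]
contact_force: [0.1, 0.2, 0.6]
finger_gap: 0.584
grip_force: 0.0
```

Run:
```python
from h import *
c=cam('wrist');rgb=robot.read_camera('wrist');cv2.imwrite('pics/w2.png',rgb[:,:,::-1])
print(robot.get_state()['tool_pos'])
for b in blobs(red(rgb),30):
  print('red',b,ray(c,b[0],.055).round(4))
  x,y,w,h,_=b[1];print('near-top', ray(c,(b[0][0],y+h/2),.05).round(4))
c=cam('top');rgb=robot.read_camera('top');print([(b,ray(c,b[0],.055)) for b in blobs(red(rgb)) if 190<b[0][0]<300])
```

```text
[0.56830527 0.15441145 0.20423048]
red (array([323.8, 214.9]), [312, 200, 24, 30, 574]) [0.5707 0.1556 0.055 ]
near-top [0.5726 0.1553 0.05  ]
[]
```

View pics/w2.png

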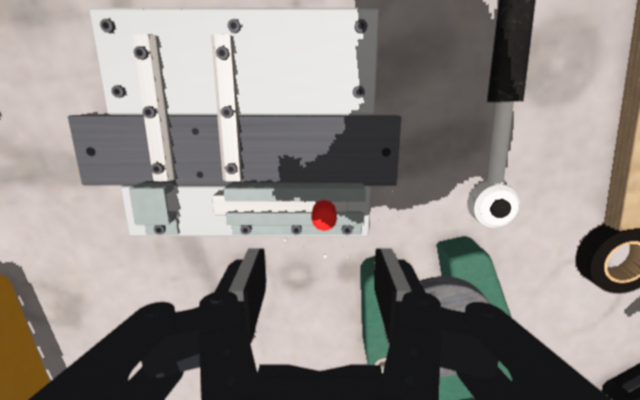

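The knob at (324,215) lies centred between the fingers, and the press base is behind it. I'll descend and grip lightly.

{"api": "move_arm", "payload": {
  "slide": [
    [0,0,0.46],
    [0,0,0.46],
    [0,0,0.46],
    [0,0,0.46],
    [0,0,0.46],
    [0,0,0]
  ],
  "delta_rot": [
    [0,0,0],
    [0,0,0],
    [0,0,0],
    [0,0,0],
    [0,0,0],
    [0,0,0]
  ]
}}

```text
time: 5.25
tool_pos: [0.5673, 0.1542, 0.1101]
eef_rot: [-3.141, -0.003, 3.0]
contact_force: [-0.5, 0.6, -0.2]
finger_gap: 0.583
grip_force: 0.0
```

{"api": "move_arm", "payload": {
  "slide": [
    [0,0,0],
    [0,0,0],
    [0,0,0],
    [0,0,0],
    [0,0,0],
    [0,0,0]
  ],
  "delta_rot": [
    [0,0,0],
    [0,0,0],
    [0,0,0],
    [0,0,0],
    [0,0,0],
    [0,0,0]
  ],
  "jaw": 14,
  "newtons": 25
}}

```text
time: 5.75
tool_pos: [0.5699, 0.155, 0.1141]
eef_rot: [3.14, 0.004, 3.001]
contact_force: [-0.3, 1.1, 6.6]
finger_gap: 0.196
grip_force: 24.7
```

{"api": "move_arm", "payload": {
  "slide": [
    [0,0,-0.08],
    [0,-0.15,0],
    [0,-0.15,0],
    [0,-0.15,0],
    [0,-0.15,0],
    [0,-0.15,0],
    [0,-0.1,0]
  ],
  "delta_rot": [
    [0,0,0],
    [0,0,0],
    [0,0,0],
    [0,0,0],
    [0,0,0],
    [0,0,0],
    [0,0,0]
  ]
}}

```text
time: 6.33
tool_pos: [0.5649, 0.1207, 0.1145]
eef_rot: [3.14, 0.002, 3.001]
contact_force: [7.0, 3.4, -12.0]
finger_gap: 0.198
grip_force: 27.0
```

{"api": "move_arm", "payload": {
  "slide": [
    [0,-0.05,0],
    [0,-0.05,0],
    [0,-0.05,0],
    [0,-0.05,0],
    [0,-0.05,0],
    [0,0,0]
  ],
  "delta_rot": [
    [0,0,0],
    [0,0,0],
    [0,0,0],
    [0,0,0],
    [0,0,0],
    [0,0,0]
  ]
}}

```text
time: 6.83
tool_pos: [0.5636, 0.1117, 0.1145]
eef_rot: [3.138, 0.002, 3.001]
contact_force: [5.9, 5.0, -11.8]
finger_gap: 0.192
grip_force: 27.0
```

{"api": "move_arm", "payload": {
  "slide": [
    [0,-0.04,0.04],
    [0,-0.04,0],
    [0,-0.04,0],
    [0,-0.04,0],
    [0,0,0]
  ],
  "delta_rot": [
    [0,0,0],
    [0,0,0],
    [0,0,0],
    [0,0,0],
    [0,0,0]
  ]
}}

```text
time: 7.25
tool_pos: [0.5635, 0.1105, 0.1144]
eef_rot: [3.125, 0.003, 3.005]
contact_force: [5.7, 19.9, -6.2]
finger_gap: 0.196
grip_force: 28.3
```

A 20 N reaction appears at the stop, so the bolt is home. I'll relax, release, lift and verify.

{"api": "move_arm", "payload": {
  "slide": [
    [0,0.1,0],
    [0,0,0],
    [0,0,0],
    [0,0,0],
    [0,0,0]
  ],
  "delta_rot": [
    [0,0,0],
    [0,0,0],
    [0,0,0],
    [0,0,0],
    [0,0,0]
  ],
  "jaw": 50
}}

```text
time: 7.67
tool_pos: [0.5618, 0.1079, 0.1136]
eef_rot: [-3.141, 0.0, 3.0]
contact_force: [0.6, 0.2, -0.0]
finger_gap: 0.582
grip_force: 0.0
```

{"api": "move_arm", "payload": {
  "slide": [
    [0,0,-0.4],
    [0,0,-0.5],
    [0,0,-0.5],
    [0,0,-0.5],
    [0,0,-0.5],
    [0,0,0],
    [0,0,0]
  ],
  "delta_rot": [
    [0,0,0],
    [0,0,0],
    [0,0,0],
    [0,0,0],
    [0,0,0],
    [0,0,0],
    [0,0,0]
  ]
}}

```text
time: 8.25
tool_pos: [0.5628, 0.1081, 0.2107]
eef_rot: [3.141, 0.003, 3.0]
contact_force: [-0.4, -0.4, -0.0]
finger_gap: 0.583
grip_force: 0.0
```

Run:
```python
from h import *
O=np.array([.5501,.0601]);yaw=-.1434;ex=np.array([np.cos(yaw),np.sin(yaw)]);ey=np.array([-ex[1],ex[0]])
c=cam('wrist');s=robot.get_state();rgb=robot.read_camera('wrist');cv2.imwrite('pics/w3.png',rgb[:,:,::-1])
print(s['tool_pos'],s['eef_rot'])
for b in blobs(red(rgb),30):
  for z in(.05,.06): q=ray(c,b[0],z)[:2]-O;print('red',b[0],b[1][4],(q@ex).round(4),(q@ey).round(4))
# bracket from w1
a=np.load('w1cam.npy');c=(a[:,:3],a[:,3:6],a[:,6])
P=[ray(c,q,.004)[:2] for q in[(211.25,173.75),(245,217.5),(190,191.25),(223.75,232.5)]]
for i,j in((0,1),(2,3)):d=P[j]-P[i];print(P[i],P[j],np.linalg.norm(d),np.arctan2(d[1],d[0]))
print('widths',np.linalg.norm(P[0]-P[2]),np.linalg.norm(P[1]-P[3]))
```

```text
[0.56280225 0.1080861  0.21068977] [3.14127426e+00 3.11067828e-03 3.00035344e+00]
red [325. 207.] 536 0.0086 0.0523
red [325. 207.] 536 0.0052 0.0521
[ 0.41353718 -0.11172136] [ 0.47019108 -0.08557081] 0.06239804025498628 0.4324455594569808
[ 0.42977636 -0.14052791] [ 0.48492965 -0.11439749] 0.06103019268272658 0.4424509514041926
widths 0.03306854422856509 0.032375963948676964
```

The knob is at y = 52.3 mm, which is home. The bracket measures yaw ≈ -1.134, with its leg near (0.417, -0.129). I'll move above it with the tool yaw aligned and measure from close by.

{"api": "move_arm", "payload": {
  "slide": [
    [0.35,-0.8,0],
    [0.35,-0.8,0],
    [0.35,-0.8,0],
    [0.35,-0.8,0],
    [0.35,-0.8,0],
    [0.35,-0.8,0],
    [0.35,-0.8,0],
    [0.35,-0.8,0]
  ],
  "delta_rot": [
    [0,0,0],
    [0,0,0],
    [0,0,0],
    [0,0,0],
    [0,0,0],
    [0,0,0],
    [0,0,0],
    [0,0,0]
  ],
  "jaw": 55
}}

```text
time: 8.97
tool_pos: [0.4129, -0.1301, 0.208]
eef_rot: [3.141, -0.003, 3.001]
contact_force: [0.3, 0.1, -0.9]
finger_gap: 0.641
grip_force: 0.0
```

{"api": "move_arm", "payload": {
  "slide": [
    [0,0,0],
    [0,0,0],
    [0,0,0],
    [0,0,0],
    [0,0,0],
    [0,0,0],
    [0,0,0]
  ],
  "delta_rot": [
    [0,0,-0.037],
    [0,0,-0.037],
    [0,0,-0.037],
    [0,0,-0.037],
    [0,0,-0.037],
    [0,0,0],
    [0,0,0]
  ]
}}

```text
time: 9.55
tool_pos: [0.4143, -0.129, 0.2084]
eef_rot: [3.14, -0.002, -2.704]
contact_force: [-0.4, 0.2, 0.3]
finger_gap: 0.645
grip_force: 0.0
```

Run:
```python
from h import *
c=cam('wrist');s=robot.get_state();rgb=robot.read_camera('wrist');cv2.imwrite('pics/w4.png',rgb[:,:,::-1])
np.save('w4cam.npy',np.hstack([c[0],c[1],c[2][:,None]]))
print(s['tool_pos'],s['eef_rot']);print(proj(c,[.4166,-.1292,.05]),proj(c,[.447,-.115,.004]))
cv2.imwrite('pics/c4.png',cv2.resize(rgb[100:300,220:420,::-1],(600,600),interpolation=2))
```

```text
[ 0.41425943 -0.12904803  0.20835688] [ 3.13990515e+00 -1.58788213e-03 -2.70413841e+00]
[318.74703196 208.68716955] [318.77366407 227.9106399 ]
```

View pics/c4.png

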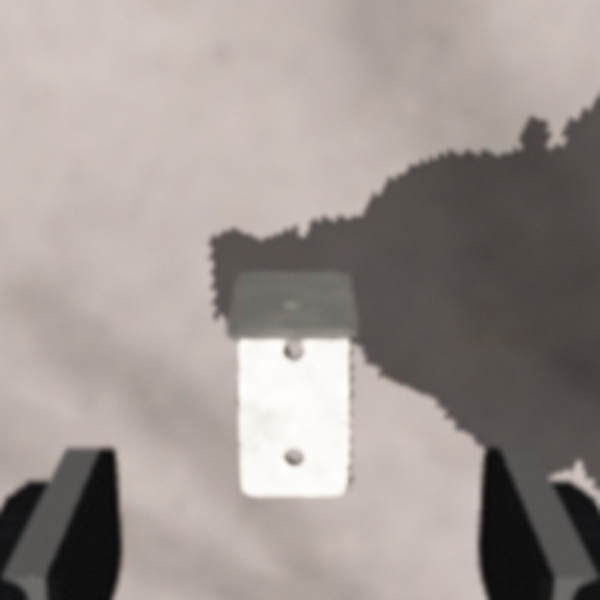

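The crop shows the bracket square to the tool. The top edge of its upright leg runs (228..357, 335) in the crop, about (317.5, 211) in the full image, and the free end is at full row 265.

Run:
```python
from h import *
a=np.load('w4cam.npy');c=(a[:,:3],a[:,3:6],a[:,6])
T=np.array([.41426,-.12905]);ps=-2.704;tx=np.array([np.cos(ps),np.sin(ps)]);ty=np.array([tx[1],-tx[0]])
for n,q,z in(('top',(317.5,211),.05),('topL',(296,211.3),.05),('topR',(339,211.3),.05),('bot',(318.2,190.7),.0),('free',(318.3,265.3),.004),('edgeTL',(299.3,215),.004),('eBL',(299.8,260),.004),('eTR',(337,215),.004),('eBR',(336.8,260),.004)):
    X=ray(c,q,z);d=X[:2]-T;print(n,X.round(4),'tool',(d@tx).round(4),(d@ty).round(4))
```

```text
top [ 0.4186 -0.1293  0.05  ] tool -0.0038 -0.002
topL [ 0.4253 -0.1431  0.05  ] tool -0.004 -0.0174
topR [ 0.4123 -0.1153  0.05  ] tool -0.004 0.0133
bot [ 0.4177 -0.1292  0.    ] tool -0.003 -0.0016
free [ 0.4801 -0.1     0.004 ] tool -0.072 -0.0016
edgeTL [ 0.4433 -0.1353  0.004 ] tool -0.0236 -0.0179
eBL [ 0.4823 -0.1173  0.004 ] tool -0.0666 -0.0182
eTR [ 0.4295 -0.1058  0.004 ] tool -0.0237 0.0146
eBR [ 0.4683 -0.0872  0.004 ] tool -0.0667 0.015
```

{"api": "move_arm", "payload": {
  "slide": [
    [-0.1,-0.04,0.4],
    [0,0,0.6],
    [0,0,0.6],
    [0,0,0.6],
    [0,0,0.4],
    [0,0,0.26],
    [0,0,0]
  ],
  "delta_rot": [
    [0,0,0],
    [0,0,0],
    [0,0,0],
    [0,0,0],
    [0,0,0],
    [0,0,0],
    [0,0,0]
  ]
}}

```text
time: 10.18
tool_pos: [0.4174, -0.1281, 0.0927]
eef_rot: [3.138, -0.003, -2.703]
contact_force: [-0.1, 0.4, -0.3]
finger_gap: 0.645
grip_force: 0.0
```

{"api": "move_arm", "payload": {
  "slide": [
    [0,0,0],
    [0,0,0],
    [0,0,0],
    [0,0,0],
    [0,0,0],
    [0,0,0]
  ],
  "delta_rot": [
    [0,0,0],
    [0,0,0],
    [0,0,0],
    [0,0,0],
    [0,0,0],
    [0,0,0]
  ],
  "jaw": 25,
  "newtons": 80
}}

```text
time: 10.68
tool_pos: [0.42, -0.1294, 0.0959]
eef_rot: [-3.14, 0.001, -2.701]
contact_force: [-1.1, 0.0, 6.3]
finger_gap: 0.34
grip_force: 79.2
```

{"api": "move_arm", "payload": {
  "slide": [
    [0,0,-0.2],
    [0,0,-0.5],
    [0,0,-0.5],
    [0,0,-0.5],
    [0,0,-0.5],
    [0,0,-0.3],
    [0,0,0]
  ],
  "delta_rot": [
    [0,0,0],
    [0,0,0],
    [0,0,0],
    [0,0,0],
    [0,0,0],
    [0,0,0],
    [0,0,0]
  ]
}}

```text
time: 11.27
tool_pos: [0.4211, -0.1298, 0.198]
eef_rot: [-3.137, 0.003, -2.701]
contact_force: [0.3, -0.5, -1.4]
finger_gap: 0.341
grip_force: 79.1
```

{"api": "move_arm", "payload": {
  "slide": [
    [-0.39,0.51,0],
    [-0.39,0.51,0],
    [-0.39,0.51,0],
    [-0.39,0.51,0],
    [-0.39,0.51,0],
    [-0.39,0.51,0],
    [-0.39,0.51,0],
    [-0.39,0.51,0]
  ],
  "delta_rot": [
    [0,0,0],
    [0,0,0],
    [0,0,0],
    [0,0,0],
    [0,0,0],
    [0,0,0],
    [0,0,0],
    [0,0,0]
  ]
}}

```text
time: 11.93
tool_pos: [0.4621, 0.0731, 0.1942]
eef_rot: [3.141, -0.001, -2.701]
contact_force: [-0.1, -1.1, -0.7]
finger_gap: 0.346
grip_force: 79.1
```

{"api": "move_arm", "payload": {
  "slide": [
    [0,0,0],
    [0,0,0],
    [0,0,0],
    [0,0,0],
    [0,0,0],
    [0,0,0],
    [0,0,0]
  ],
  "delta_rot": [
    [0,0,0.037],
    [0,0,0.037],
    [0,0,0.037],
    [0,0,0.037],
    [0,0,0.037],
    [0,0,0],
    [0,0,0]
  ]
}}

```text
time: 12.52
tool_pos: [0.4621, 0.0718, 0.1944]
eef_rot: [-3.141, -0.001, 3.004]
contact_force: [-0.1, -0.6, -0.9]
finger_gap: 0.344
grip_force: 79.2
```

Run:
```python
from h import *
c=cam('wrist');s=robot.get_state();rgb=robot.read_camera('wrist');cv2.imwrite('pics/w5.png',rgb[:,:,::-1])
np.save('w5cam.npy',np.hstack([c[0],c[1],c[2][:,None]]));print(s)
cv2.imwrite('pics/c5.png',cv2.resize(rgb[60:340,150:490,::-1],(728,600),interpolation=2))
```

```text
{'time': 12.5167, 'qpos': array([ 1.83765873e-02,  2.31373204e-01, -4.17189122e-01,  9.23554809e-01,
       -3.62313809e-05,  1.56016426e-01]), 'joint_velocities': array([-0.00128662, -0.00207806,  0.00708213,  0.00407811,  0.00030407,
       -0.00265463]), 'effort': array([ 3.15825327e-02, -3.68038845e+01,  2.46716291e+01, -1.47027138e-02,
       -2.11989180e-03,  1.09762209e-01]), 'tool_pos': array([0.46214091, 0.07179559, 0.19436291]), 'eef_rot': array([-3.14135163e+00, -1.29913690e-03,  3.00395268e+00]), 'contact_force': array([-0.1104911 , -0.57753635, -0.89914819]), 'ft_torque': array([0.01938762, 0.02189446, 0.0201402 ]), 'grip_force': 79.21323895454407, 'finger_gap': 0.3436628969547828}
```

View pics/c5.png

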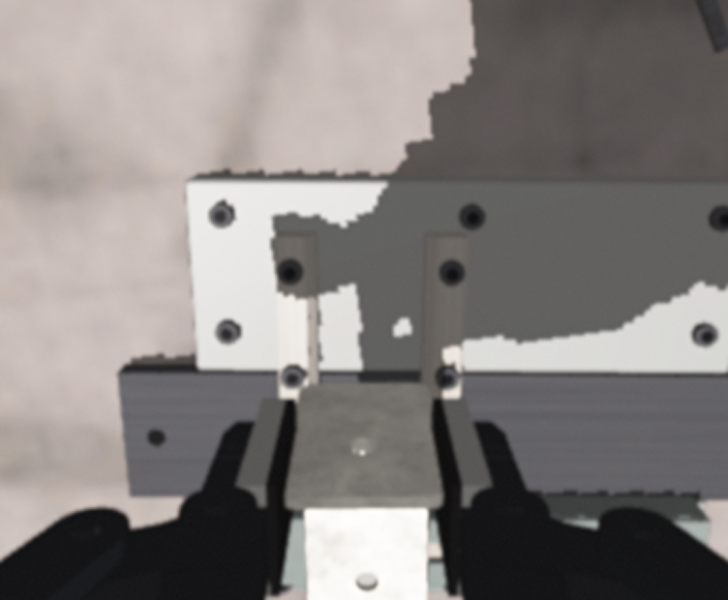

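The crop shows the bracket held square, with its leg base at (297..433, 383). The rails are at (277..317) and (424..465) on row 265. I'll compute the lateral offset of the bracket from the lane centre.

Run:
```python
from h import *
a=np.load('w5cam.npy');c=(a[:,:3],a[:,3:6],a[:,6])
O=np.array([.5501,.0601]);yw=-.1434;ex=np.array([np.cos(yw),np.sin(yw)]);ey=np.array([-ex[1],ex[0]])
f=lambda u,v:(150+u/2.141,60+v/2.143)
def J(n,u,v,z):
    X=ray(c,f(u,v),z);d=X[:2]-O;print(n,'jig',(d@ex).round(4),(d@ey).round(4))
d=np.array([.46214,.0718])-O;print('tcp',d@ex,d@ey,'yaw err',3.0040-np.pi-yw)
for n,u,v,z in(('Lout',277,265,.022),('Lin',317,265,.022),('Rin',424,265,.022),('Rout',465,265,.022),('rail near end',297,233,.022),('screwL',289,272,.022),('screwR',452,272,.022),('plate near edge',250,181,.014),('plate corner',187,181,.014),('bar corner',121,371,.014)):J(n,u,v,z)
for zb in(.095,.1,.105):
  for n,u,v,z in(('baseL',297,383,zb),('baseR',433,383,zb),('topL',285,502,zb+.05),('topR',443,502,zb+.05)):J(n+str(zb),u,v,z)
```

```text
tcp -0.0887291990722289 -0.0009903696283606349 yaw err 0.005807346410206887
Lout jig -0.1006 -0.0318
Lin jig -0.1007 -0.018
Rin jig -0.1009 0.019
Rout jig -0.101 0.0331
rail near end jig -0.1119 -0.0246
screwL jig -0.0981 -0.0277
screwR jig -0.0985 0.0288
plate near edge jig -0.1283 -0.0412
plate corner jig -0.1282 -0.0629
bar corner jig -0.0573 -0.0922
baseL0.095 jig -0.0891 -0.0187
baseR0.095 jig -0.0893 0.0158
topL0.095 jig -0.087 -0.0167
topR0.095 jig -0.0872 0.0132
baseL0.1 jig -0.0913 -0.0182
baseR0.1 jig -0.0915 0.0153
topL0.1 jig -0.0903 -0.0161
topR0.1 jig -0.0904 0.0125
baseL0.105 jig -0.0935 -0.0178
baseR0.105 jig -0.0937 0.0147
topL0.105 jig -0.0935 -0.0155
topR0.105 jig -0.0937 0.0119
```

{"api": "move_arm", "payload": {
  "slide": [
    [0,0.06,0.3],
    [0,0,0.45],
    [0,0,0.45],
    [0,0,0.45],
    [0,0,0.2],
    [0,0,0],
    [0,0,0]
  ],
  "delta_rot": [
    [0,0,0.002],
    [0,0,0],
    [0,0,0],
    [0,0,0],
    [0,0,0],
    [0,0,0],
    [0,0,0]
  ]
}}

```text
time: 13.15
tool_pos: [0.4627, 0.0741, 0.121]
eef_rot: [-3.141, -0.001, 2.996]
contact_force: [-0.6, 0.7, -0.5]
finger_gap: 0.346
grip_force: 79.2
```

{"api": "move_arm", "payload": {
  "slide": [
    [0,0,0.05],
    [0,0,0.05],
    [0,0,0.05],
    [0,0,0.05],
    [0,0,0.05],
    [0,0,0]
  ],
  "delta_rot": [
    [0,0,0],
    [0,0,0],
    [0,0,0],
    [0,0,0],
    [0,0,0],
    [0,0,0]
  ]
}}

```text
time: 13.65
tool_pos: [0.4628, 0.0741, 0.1108]
eef_rot: [-3.141, -0.0, 2.995]
contact_force: [-0.1, 0.7, -1.6]
finger_gap: 0.341
grip_force: 79.2
```

{"api": "move_arm", "payload": {
  "slide": [
    [0,0,0.025],
    [0,0,0.025],
    [0,0,0.025],
    [0,0,0]
  ],
  "delta_rot": [
    [0,0,0],
    [0,0,0],
    [0,0,0],
    [0,0,0]
  ]
}}

```text
time: 13.98
tool_pos: [0.463, 0.0742, 0.1097]
eef_rot: [-3.142, 0.001, 2.995]
contact_force: [-7.0, -0.0, 16.5]
finger_gap: 0.34
grip_force: 80.9
```

On the bed and between the rails. I'll relax the vertical load and slide towards the bolt.

{"api": "move_arm", "payload": {
  "slide": [
    [0,0,-0.04],
    [-0.05,0,0],
    [-0.08,0,0],
    [-0.08,0,0],
    [-0.08,0,0],
    [-0.06,0,0],
    [-0.03,0,0],
    [0,0,0]
  ],
  "delta_rot": [
    [0,0,0],
    [0,0,0],
    [0,0,0],
    [0,0,0],
    [0,0,0],
    [0,0,0],
    [0,0,0],
    [0,0,0]
  ]
}}

```text
time: 14.65
tool_pos: [0.4786, 0.0719, 0.11]
eef_rot: [3.142, 0.0, 2.995]
contact_force: [-2.2, 0.7, 5.6]
finger_gap: 0.343
grip_force: 79.8
```

{"api": "move_arm", "payload": {
  "slide": [
    [0,0,0],
    [0,0,0]
  ],
  "delta_rot": [
    [0,0,0],
    [0,0,0]
  ]
}}

```text
time: 14.82
tool_pos: [0.4785, 0.0719, 0.1099]
eef_rot: [3.142, 0.0, 2.995]
contact_force: [-1.3, 0.7, 4.0]
finger_gap: 0.344
grip_force: 79.8
```

{"api": "move_arm", "payload": {
  "slide": [
    [-0.02,0,0],
    [-0.02,0,0],
    [-0.02,0,0],
    [-0.02,0,0],
    [0,0,0]
  ],
  "delta_rot": [
    [0,0,0],
    [0,0,0],
    [0,0,0],
    [0,0,0],
    [0,0,0]
  ]
}}

```text
time: 15.23
tool_pos: [0.4812, 0.0715, 0.1099]
eef_rot: [3.142, -0.0, 2.995]
contact_force: [-3.0, -0.4, 6.3]
finger_gap: 0.341
grip_force: 79.9
```

{"api": "move_arm", "payload": {
  "slide": [
    [-0.02,0,0],
    [-0.02,0,0],
    [0,0,0],
    [0,0,0]
  ],
  "delta_rot": [
    [0,0,0],
    [0,0,0],
    [0,0,0],
    [0,0,0]
  ]
}}

```text
time: 15.57
tool_pos: [0.4828, 0.0713, 0.1099]
eef_rot: [3.142, -0.0, 2.995]
contact_force: [-2.9, 0.5, 7.1]
finger_gap: 0.344
grip_force: 79.9
```

{"api": "move_arm", "payload": {
  "slide": [
    [-0.02,0,0],
    [0,0,0],
    [0,0,0]
  ],
  "delta_rot": [
    [0,0,0],
    [0,0,0],
    [0,0,0]
  ]
}}

```text
time: 15.82
tool_pos: [0.4835, 0.0712, 0.1099]
eef_rot: [3.142, -0.0, 2.995]
contact_force: [-2.2, 0.6, 6.5]
finger_gap: 0.344
grip_force: 80.0
```

{"api": "move_arm", "payload": {
  "slide": [
    [-0.02,0,0],
    [-0.02,0,0],
    [0,0,0],
    [0,0,0]
  ],
  "delta_rot": [
    [0,0,0],
    [0,0,0],
    [0,0,0],
    [0,0,0]
  ]
}}

```text
time: 16.15
tool_pos: [0.4842, 0.071, 0.1099]
eef_rot: [3.142, -0.002, 2.995]
contact_force: [-5.4, 2.1, 9.8]
finger_gap: 0.338
grip_force: 80.2
```

{"api": "move_arm", "payload": {
  "slide": [
    [-0.02,0,0],
    [0,0,0],
    [0,0,0]
  ],
  "delta_rot": [
    [0,0,0],
    [0,0,0],
    [0,0,0]
  ]
}}

```text
time: 16.4
tool_pos: [0.4843, 0.071, 0.1099]
eef_rot: [3.141, -0.003, 2.995]
contact_force: [-6.0, 0.6, 12.6]
finger_gap: 0.338
grip_force: 80.5
```

{"api": "move_arm", "payload": {
  "slide": [
    [-0.02,0,-0.02],
    [-0.02,0,0],
    [0,0,0],
    [0,0,0]
  ],
  "delta_rot": [
    [0,0,0],
    [0,0,0],
    [0,0,0],
    [0,0,0]
  ]
}}

```text
time: 16.73
tool_pos: [0.4846, 0.071, 0.1099]
eef_rot: [3.141, -0.006, 2.995]
contact_force: [-7.8, 1.4, 10.3]
finger_gap: 0.344
grip_force: 80.2
```

{"api": "move_arm", "payload": {
  "slide": [
    [-0.02,0,-0.01],
    [0,0,0],
    [0,0,0],
    [0,0,0]
  ],
  "delta_rot": [
    [0,0,0],
    [0,0,0],
    [0,0,0],
    [0,0,0]
  ]
}}

```text
time: 17.07
tool_pos: [0.4847, 0.071, 0.1099]
eef_rot: [3.141, -0.008, 2.995]
contact_force: [-7.9, 2.7, 9.5]
finger_gap: 0.341
grip_force: 80.0
```

{"api": "move_arm", "payload": {
  "slide": [
    [-0.03,0,-0.02],
    [-0.03,0,-0.01],
    [0,0,0],
    [0,0,0],
    [0,0,0]
  ],
  "delta_rot": [
    [0,0,0],
    [0,0,0],
    [0,0,0],
    [0,0,0],
    [0,0,0]
  ]
}}

```text
time: 17.48
tool_pos: [0.4851, 0.0708, 0.1102]
eef_rot: [3.141, -0.012, 2.996]
contact_force: [-12.0, 2.5, 7.3]
finger_gap: 0.342
grip_force: 79.9
```

{"api": "move_arm", "payload": {
  "slide": [
    [-0.02,0,-0.01],
    [0,0,0],
    [0,0,0],
    [0,0,0]
  ],
  "delta_rot": [
    [0,0,0],
    [0,0,0],
    [0,0,0],
    [0,0,0]
  ]
}}

```text
time: 17.82
tool_pos: [0.4854, 0.0708, 0.1104]
eef_rot: [3.141, -0.013, 2.996]
contact_force: [-12.4, 1.6, 6.3]
finger_gap: 0.342
grip_force: 79.9
```

Push is about 12.5 N. One check picture before handing in.

Run:
```python
from h import *
O=np.array([.5501,.0601]);yw=-.1434;ex=np.array([np.cos(yw),np.sin(yw)]);ey=np.array([-ex[1],ex[0]])
F=[]
for i in range(4):
    c=cam('wrist');rgb=robot.read_camera('wrist');s=robot.get_state();F.append(s['contact_force'])
F=np.array(F);print(F[:,:2]@ex,F[:,2])
for b in blobs(red(rgb),30):
    q=ray(c,b[0],.05)[:2]-O;print(b[0],b[1][4],q@ex,q@ey)
cv2.imwrite('pics/c6.png',cv2.resize(rgb[100:380,150:490,::-1],(728,600),interpolation=2))
```

```text
[-12.55602249 -13.00098879 -12.07337091 -12.33529926] [6.9448041  6.74139811 7.13385531 6.2433149 ]
[429.1 391.1] 179 -0.003762020204717211 0.05351656643778694
```

View pics/c6.png

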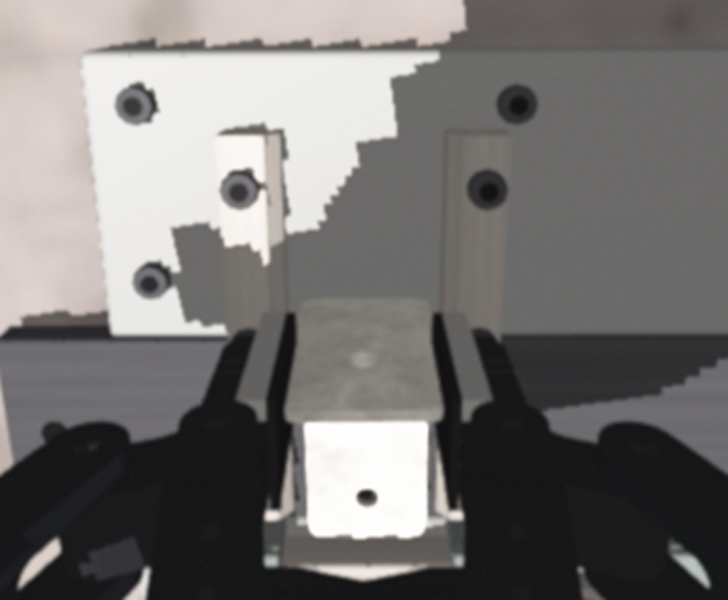

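The picture shows the bracket between the rails, with its free end (crop row 537) against the bolt bar spanning the lane. The knob reads y ≈ 53 mm, and the push is steady at about 12.5 N.

```bash
python3 -c "
from station import robot
print(robot.hand_in())"
```

```text
the job is handed in; nothing more can be done
None
```

The job is handed in; no verdict came back. My last measurements had the bolt home (knob at y ≈ 53 mm) and the bracket in the lane against it, still gripped, with a steady push of about 12.5 N at the wrist, including a little bed friction.

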